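Load a yellow end plate from the spring dispenser into the drilling nest

ROBOT

A 6-joint arm with a two-finger parallel gripper is mounted at the origin on the work surface. World frame = base frame: x ahead of the robot, y to its left, z up, the work surface at z = 0. Lengths are in m, angles in degrees, forces in N, time in s.
With the tool pointing down it reaches from about 0.375 to 0.9 m from the base axis. Payload 3.1 kg.
Tool frame: the origin (TCP) lies at the very end of the fingers, on their centre line; the grasp point (between the pads) lies 19 mm behind it; z points along the fingers, y is the line along which they close (so a half turn about z gives the same grasp; the last joint's range is limited). The gripper opens to 87 mm and grips with 3 to 60 N. Pads are 19 mm wide; open, the fingers measure 117 mm over their backs; the gripper's body (75 mm by 190 mm) begins 51 mm behind the grasp point.
Start: joints at [-81.79, 30.224, 82.088, -0, 67.689, -10.227], TCP at [0.198, -0.593, 0.223] pointing down, gripper open.
Joint ranges: [-176.69, 176.69], [-43.24, 126.21], [12.49, 139.97], [-82, 262], [0, 151.66], [-163.58, 163.58]. Speed limits (degrees/s): [159.86, 159.86, 180, 180, 180, 180].

INTERFACE

Orientations are given as a 3x3 rotation matrix whose columns are the frame's x, y, z axes.
In Python, from rig import bot gives the robot as it stands.
- The arm moves only by the tool move_arm, never from a script. Its argument "increments" is a list of rows, each an object with "xyz": the shift along the tool's x, y, z in mm, a list of three; "roll": the turn about the tool's z in rad; "grip": the opening in per cent of the stroke, from 0 (shut) to 100 (fully open). A call has 1 to 5 rows; each row shifts and turns the commanded pose from where the row before left it, along the tool's axes as they then stand; what a row does not reach is not made up. A row lasts 1/12 s, in which the tool goes at most 41.7 mm and 7.16 degrees, less where a joint would pass 70% of its speed; a pose out of reach is approached as far as the arm can. A call is refused whole if a number of a shift passes 41.7 or a number of a turn 0.125, either way. A call with a gripper value outside its range is refused whole. The fingers move at their own pace and stop on an object; the grip force is fixed at half the most. Time passes only in rows, so rows that do not move let the fingers close. It gives the time, the measured TCP pose, the force, the opening and the grip force at its end, in the units of the state.
- bot.read_state(): the state, without advancing time (a new reading comes with each control period).
- bot.capture(name): name is "scene" or "top" or "wrist"; returns (picture, depth): 384x512x3 uint8, red, green, blue; 384x512 float32, m along the optical axis (not along the pixel's ray), 0 where there is no reading.
- bot.camera_model(name): a dict with "intrinsics" (3x3 intrinsics, pixels), "rvec" (rotation vector, rad) and "tvec" (3), from world to camera coordinates, as OpenCV has them; the wrist camera has in their place "tool_from_camera" (4x4, takes a point from camera to tool coordinates, whose origin is the TCP and whose axes are the flange's). Camera axes: x right, y down, z forward; pixel columns grow to the right and rows downward; lengths in m; the calibration is good to about 2 mm. A picture is of the moment at which its call begins: read the wrist's pose just before it. camera_model takes no time and is no camera call.
- bot.hand_in(): hands the job in; it is judged then, once.
Trained networks look in the newest picture that a camera, given by its name, has taken for a name from the list of things; names that differ only in an ending like _2 or _b are one class to them, and where a whole thing is asked for, a point or a joint stands for the part that bears it (a point fixed in the world has none). Each returns a list of dicts, best first, with "conf" (0 to 1); they miss things now and then, are a little off and sometimes report something else, mostly with a low value. They report only what shows in the picture. A call takes as long as a camera call. They do not tell look-alikes from the thing itself.
- bot.spot_in(label, camera): "at" ([x, y, z] in m, in the coordinates of the camera as it stood for that picture, good to about 4 mm: the middle of the surface that is visible of it).
- bot.trace(label, camera): "mask" (384x512 bool, what is visible of it).
The state is a dict: "time_s": time; "joint_positions": joint angles; "qvel": joint speeds; "tau": joint torques, N m; "position": TCP position; "tcp_rot": TCP orientation; "force": force on the tool from outside, world axes, zero at the start; "moment": the same for the moment, N m; "opening": opening from 0.0 (shut) to 1.0 (fully open); "grasp_force": force on a finger pad.
Only numpy, scipy, OpenCV 4.12 (cv2) and the standard library are available. Lean on these libraries where they do the work, as an engineer would, in place of code of your own. Each camera call takes 0.05 s, during which the arm holds its last target. There are 200 camera calls.

TASK

Take only the top yellow steel end plate from its spring dispenser, letting the next yellow plate rise into its place, and set it down gently, flat inside the steel rim of the blue drilling nest. Leave the other yellow plates in their dispenser and do not disturb the red plates.

Things in the scene. Friction and masses are not known exactly. Their poses are not given: they have to be found in the camera images.
- yellow_top_plate (a point): Centre (half-way up) of the top one of three loose yellow steel discs, each 54 mm across, 16 mm thick, 0.29 kg, stacked flat on a spring platform between six thin upright rods. It starts about 90 mm (+-5) above the bench, wholly above the rods (tops 74 mm above the bench, on a 68 mm circle). Pushed down, the stack sinks up to 15 mm. Grip it by its edge from above, any yaw, tips not below it.
- yellow_next_plate (a point): Centre (half-way up) of the yellow plate directly under the top one, same size, starting 16 mm lower. One plate's weight presses the spring down by one thickness, so when the top plate is lifted off this one rises by itself about 16 mm, to about 90 mm above the bench. It must stay in the dispenser (round grey base 110 mm across, fixed).
- nest_floor (a point): Centre of the round black floor of the drilling nest, 10 mm above the bench; z up. The nest is a blue plate 120 x 120 x 10 mm, fixed to the bench, with a raised steel rim (inner diameter 80 mm, outer 94 mm) standing 5 mm above this floor. A seated plate lies flat on the floor inside the rim, its centre 8 mm above this point.
- red_top_plate (a point): Centre (half-way up) of the top one of three red plates of the same size in a second, identical spring dispenser: a bystander. The two dispensers and the nest stand side by side in any order, at least 170 mm apart centre to centre.
There are look-alikes about, which are no part of the job. Leave any orange look-alike of the part that bears nest_floor alone. What is shaped like the part that bears yellow_top_plate but turquoise is not meant.

How it is judged:
By the outcome, as a careful person would: the job done as asked, in the order asked, and still so for the second after the job is handed in, with the robot touching nothing.
It also fails if it takes over 45 s, if anything falls off the work surface, if the arm or the gripper's body presses on something with over 40 N, if the wrist force passes 120 N, or if a joint passes its speed limit or range.

## Working session

There is one attempt and no reset: what is moved stays moved. The work goes in short steps, Python scripts to look and compute and a tool call to move; the robot and the scene stay as the last step left them, time stands still between calls to the robot, and variables do not carry over. Pictures are saved under pics/ and viewed, at most 10 in all, crops included, and the job is handed in when it is done.

Besides the shell and the picture viewer there is one more tool, called after "Call:" in YAML: its name, and indented under it one key for each argument. move_arm: Moves the arm, as the interface text tells. Its arguments: {"type":"object","properties":{"increments":{"type":"array"}},"required":["increments"]}

```bash
mkdir -p pics
cat > h.py <<'E'
import numpy as np, cv2
from rig import bot
def pose(cam):
    m=bot.camera_model(cam); K=np.array(m["intrinsics"])
    if cam=="wrist":
        s=bot.read_state(); T=np.eye(4); T[:3,:3]=s["tcp_rot"]; T[:3,3]=s["position"]
        return K, T@np.array(m["tool_from_camera"])
    R=cv2.Rodrigues(np.array(m["rvec"],float))[0]; T=np.eye(4); T[:3,:3]=R; T[:3,3]=np.ravel(m["tvec"])
    return K, np.linalg.inv(T)
def world(p,T): return (T[:3,:3]@np.asarray(p)+T[:3,3])
def pix(p,K): q=K@np.asarray(p); return (q[:2]/q[2]).round().astype(int)
def cloud(depth,K,T):
    v,u=np.indices(depth.shape); d=depth
    P=np.stack([(u-K[0,2])/K[0,0]*d,(v-K[1,2])/K[1,1]*d,d],-1)
    return P@T[:3,:3].T+T[:3,3]
def save(n,rgb): cv2.imwrite(f"pics/{n}.png",rgb[...,::-1])
E
python3 - <<'E'
from h import *
ims=[]
for c in ["scene","top"]:
    K,T=pose(c); rgb,d=bot.capture(c); save(c+"1",rgb)
    np.savez(c+"1.npz",rgb=rgb,d=d,K=K,T=T)
    for l in ["yellow_top_plate","nest_floor","red_top_plate"]:
        for o in bot.spot_in(l,c): print(c,l,round(o["conf"],2),pix(o["at"],K),world(o["at"],T).round(3))
s=bot.read_state(); print(s["time_s"],s["tcp_rot"],s["force"],s["opening"])
E
```

```text
scene yellow_top_plate 0.57 [300 234] [0.506 0.101 0.016]
scene nest_floor 0.79 [164 135] [ 0.465 -0.423  0.01 ]
scene nest_floor 0.63 [208 165] [ 0.473 -0.238  0.012]
scene red_top_plate 0.74 [259 192] [ 0.514 -0.026  0.103]
top yellow_top_plate 0.95 [169 212] [0.501 0.102 0.014]
top yellow_top_plate 0.79 [104 220] [0.48  0.233 0.092]
top nest_floor 0.79 [382 226] [ 0.455 -0.425  0.011]
top nest_floor 0.78 [305 225] [ 0.46  -0.234  0.008]
top red_top_plate 0.76 [220 205] [ 0.509 -0.025  0.092]
0.4 [[ 9.48673848e-01  3.16256109e-01 -5.45519986e-05]
 [ 3.16256109e-01 -9.48673788e-01  3.41932856e-04]
 [ 5.63863036e-05 -3.41635161e-04 -9.99999940e-01]] [0.55617994 0.39696697 0.33640049] 0.9965522610178418
```

View pics/scene1.png

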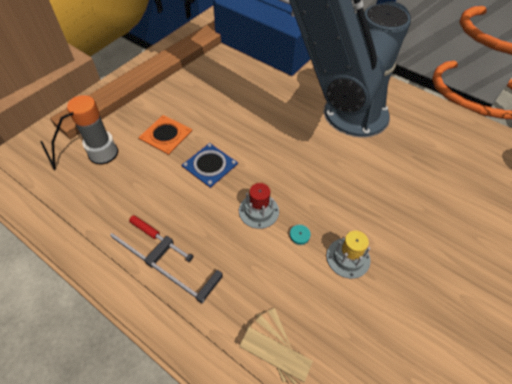

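View pics/top1.png

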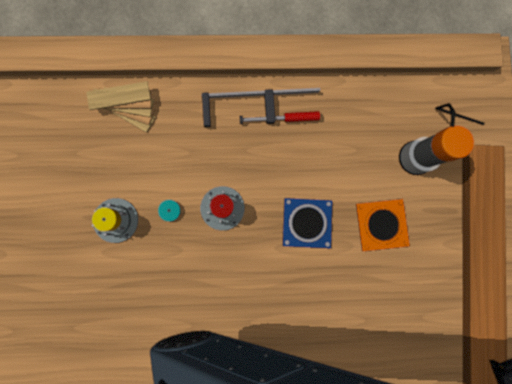

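Candidates:
- **Yellow plate:** the yellow stack is at scene (357,243) / top (104,219). The look-alike is a turquoise disc at scene (300,234) / top (169,211), and the red stack is at top (220,207).
- **Nest:** the blue one is at top (307,223). The orange look-alike is at top (383,225).

By the description I choose the yellow stack and the blue nest. Next I measure both and check them in a crop.

Run:
```python
from h import *
crops=[]
for c,b in [("scene",(310,220,400,290)),("top",(80,190,340,260))]:
    z=np.load(c+"1.npz"); rgb,d,K,T=z["rgb"],z["d"],z["K"],z["T"]; P=cloud(d,K,T)
    hsv=cv2.cvtColor(rgb,cv2.COLOR_RGB2HSV); H,S,V=cv2.split(hsv)
    y=(H>22)&(H<33)&(S>180)&(V>100)&(d>0)&(np.linalg.norm(P[...,:2]-[.48,.233],axis=-1)<.08)
    q=P[y]; t=q[q[:,2]>q[:,2].max()-.012]; print(c,"yellow top",len(t),t.mean(0).round(4),np.median(t[:,2]),t.min(0).round(3),t.max(0).round(3))
    k=(V<60)&(d>0)&(np.linalg.norm(P[...,:2]-[.462,-.236],axis=-1)<.045); t=P[k]; print(c,"nest black",len(t),t.mean(0).round(4),np.median(t[:,2]),t.min(0).round(3),t.max(0).round(3))
    bl=(H>100)&(H<125)&(S>130)&(d>0)&(np.linalg.norm(P[...,:2]-[.462,-.236],axis=-1)<.1)
    cc=cv2.minAreaRect(P[bl][:,:2].astype(np.float32)); print(" blue",cc,np.median(P[bl][:,2]))
    x0,y0,x1,y1=b; s=780/(x1-x0) if c=="top" else 4
    crops.append(cv2.resize(rgb[y0:y1,x0:x1],None,fx=s,fy=s,interpolation=cv2.INTER_CUBIC))
w=780; out=np.zeros((sum(c.shape[0] for c in crops),w,3),np.uint8); r=0
for c in crops: out[r:r+c.shape[0],:c.shape[1]]=c[:,:w]; r+=c.shape[0]
save("crop1",out)
# move plan in tool axes
s=bot.read_state(); print(np.array(s["tcp_rot"]).T@(np.array([.40,.225,.22])-s["position"])*1000)
print(pose("wrist")[1].round(3)-0, bot.camera_model("wrist")["tool_from_camera"])
```

```text
Traceback (most recent call last):
ValueError: zero-size array to reduction operation maximum which has no identity
```

Run:
```python
from h import *
crops=[]
for c,b,yp,npx in [("scene",(310,220,400,290),(357,238),(210,163)),("top",(80,190,340,260),(104,219),(307,223))]:
    z=np.load(c+"1.npz"); rgb,d,K,T=z["rgb"],z["d"],z["K"],z["T"]; P=cloud(d,K,T)
    hsv=cv2.cvtColor(rgb,cv2.COLOR_RGB2HSV); H,S,V=cv2.split(hsv)
    print(c,hsv[yp[1],yp[0]],P[yp[1],yp[0]].round(3),hsv[npx[1],npx[0]],P[npx[1],npx[0]].round(3), (d==0).mean())
    v,u=np.indices(d.shape)
    y=(H>20)&(H<35)&(S>180)&(V>80)&(np.hypot(u-yp[0],v-yp[1])<30)
    print(" yellow px",y.sum(),"with depth",(y&(d>0)).sum())
    t=P[y&(d>0)]
    if len(t): t=t[t[:,2]>np.percentile(t[:,2],95)-.01]; print(" top",len(t),t.mean(0).round(4),((t.min(0)+t.max(0))/2).round(4))
    k=(V<60)&(d>0)&(np.hypot(u-npx[0],v-npx[1])<18); t=P[k]; print(" nest",len(t),t.mean(0).round(4),((t.min(0)+t.max(0))/2).round(4))
    bl=(H>100)&(H<125)&(S>130)&(d>0)&(np.hypot(u-npx[0],v-npx[1])<40)
    cc=cv2.minAreaRect(P[bl][:,:2].astype(np.float32)); print(" blue",cc,np.median(P[bl][:,2]))
    x0,y0,x1,y1=b; s=780/(x1-x0) if c=="top" else 4
    crops.append(cv2.resize(rgb[y0:y1,x0:x1],None,fx=s,fy=s,interpolation=cv2.INTER_CUBIC))
w=780; out=np.zeros((sum(c.shape[0] for c in crops),w,3),np.uint8); r=0
for c in crops: out[r:r+c.shape[0],:c.shape[1]]=c[:,:w]; r+=c.shape[0]
save("crop1",out)
s=bot.read_state(); print(np.array(s["tcp_rot"]).T@(np.array([.40,.225,.22])-s["position"])*1000)
print(np.array(bot.camera_model("wrist")["tool_from_camera"]).round(3),bot.camera_model("wrist")["intrinsics"])
```

```text
scene [ 23 161 203] [0.477 0.231 0.097] [30 31 33] [ 0.465 -0.238  0.012] 0.0038706461588541665
 yellow px 13 with depth 13
 top 6 [0.505  0.2221 0.0879] [0.5043 0.2267 0.0873]
 nest 346 [ 0.4643 -0.2408  0.0113] [ 0.4644 -0.2409  0.0105]
 blue ((0.4677233099937439, -0.23749077320098877), (0.11458157747983932, 0.1133677065372467), 85.74764251708984) 0.010563869116799907
top [26 44 81] [0.483 0.232 0.098] [165  35  29] [ 0.466 -0.238  0.008] 0.004033406575520833
 yellow px 465 with depth 465
 top 429 [0.4833 0.2331 0.0961] [0.4833 0.2339 0.0954]
 nest 720 [ 0.4668 -0.2391  0.0094] [ 0.466  -0.2394  0.0095]
 blue ((0.46673914790153503, -0.23920398950576782), (0.11720587313175201, 0.1144818589091301), 85.71237182617188) 0.009017156831673034
[ 450.56926421 -711.81225991    2.66243511]
[[ 0.    -0.966 -0.258  0.071]
 [ 1.     0.     0.     0.   ]
 [-0.    -0.258  0.966 -0.162]
 [ 0.     0.     0.     1.   ]] [[267.19293726   0.         255.08789484]
 [  0.         267.19293726 195.16069091]
 [  0.           0.           1.        ]]
```

View pics/crop1.png

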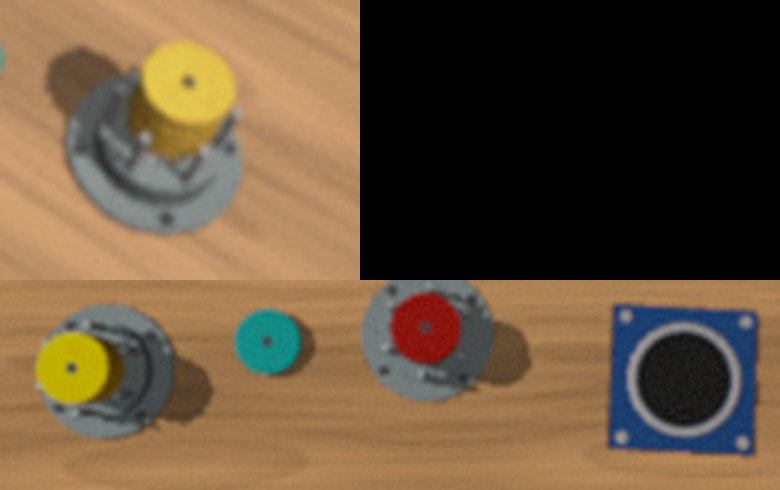

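The crop confirms the yellow stack is the one standing on six rods, at crop (188,80) and (72,367). The blue nest is at (683,378). Yellow top face is at about (0.483, 0.233, 0.0965) and the nest floor at about (0.4665, -0.2395, 0.0095). Moving now.

Call:
move_arm:
  increments:
    - {"xyz": [24,-19.5,0],"roll": 0,"grip": 100}
    - {"xyz": [24,-19.5,0],"roll": 0,"grip": 100}
    - {"xyz": [24,-19.5,0],"roll": 0,"grip": 100}
    - {"xyz": [24,-19.5,0],"roll": 0,"grip": 100}
    - {"xyz": [24,-19.5,0],"roll": 0,"grip": 100}

```text
time_s: 0.82
position: [0.2812, -0.4613, 0.2226]
tcp_rot: [[0.949, 0.316, 0.0], [0.316, -0.949, -0.0], [0.0, 0.0, -1.0]]
force: [0.0, -0.7, 0.3]
opening: 0.998
grasp_force: 0.0
```

Call:
move_arm:
  increments:
    - {"xyz": [24,-19.5,0],"roll": 0,"grip": 100}
    - {"xyz": [24,-19.5,0],"roll": 0,"grip": 100}
    - {"xyz": [24,-19.5,0],"roll": 0,"grip": 100}
    - {"xyz": [24,-19.5,0],"roll": 0,"grip": 100}
    - {"xyz": [24,-19.5,0],"roll": 0,"grip": 100}

```text
time_s: 1.23
position: [0.3643, -0.3307, 0.2228]
tcp_rot: [[0.949, 0.316, 0.0], [0.316, -0.949, -0.0], [0.0, 0.0, -1.0]]
force: [0.3, -0.2, 0.7]
opening: 1.001
grasp_force: 0.0
```

Call:
move_arm:
  increments:
    - {"xyz": [24,-19.5,0],"roll": 0,"grip": 100}
    - {"xyz": [24,-19.5,0],"roll": 0,"grip": 100}
    - {"xyz": [24,-19.5,0],"roll": 0,"grip": 100}
    - {"xyz": [24,-19.5,0],"roll": 0,"grip": 100}
    - {"xyz": [24,-19.5,0],"roll": 0,"grip": 100}

```text
time_s: 1.65
position: [0.4474, -0.2002, 0.2228]
tcp_rot: [[0.949, 0.316, 0.001], [0.316, -0.949, -0.0], [0.0, 0.001, -1.0]]
force: [0.1, -0.1, 0.6]
opening: 0.999
grasp_force: 0.0
```

```bash
cat >> h.py <<'E'
def wrist(n):
    K,T=pose("wrist"); rgb,d=bot.capture("wrist"); save(n,rgb); np.savez(n+".npz",rgb=rgb,d=d,K=K,T=T)
    return rgb,d,K,T,cloud(d,K,T)
def rep(label):
    K,T=pose("wrist")
    for o in bot.spot_in(label,"wrist"): print(label,round(o["conf"],2),pix(o["at"],K),world(o["at"],T).round(4))
E
python3 - <<'E'
from h import *
rgb,d,K,T,P=wrist("w1"); rep("nest_floor")
H,S,V=cv2.split(cv2.cvtColor(rgb,cv2.COLOR_RGB2HSV))
r=np.linalg.norm(P[...,:2]-[.4665,-.2395],axis=-1)
t=P[(V<60)&(d>0)&(r<.045)]; print("nest",len(t),t.mean(0).round(4),cv2.minEnclosingCircle(t[:,:2].astype(np.float32)))
t=P[(H>100)&(H<125)&(S>130)&(d>0)&(r<.09)]; print("blue",len(t),cv2.minAreaRect(t[:,:2].astype(np.float32)),np.median(t[:,2]))
E
```

```text
nest_floor 0.83 [401 199] [ 0.484  -0.4104  0.006 ]
nest_floor 0.62 [288 170] [ 0.471  -0.2373  0.0087]
nest 21812 [ 0.4776 -0.2328  0.2895] ((0.4692517817020416, -0.2380603700876236), 0.0433456115424633)
blue 2974 ((0.4662461578845978, -0.23999112844467163), (0.11773688346147537, 0.11749827116727829), 85.95925903320312) 0.01035107965032861
```

Call:
move_arm:
  increments:
    - {"xyz": [11.4,-26.6,1.5],"roll": 0,"grip": 100}
    - {"xyz": [11.4,-26.6,1.5],"roll": 0,"grip": 100}
    - {"xyz": [11.4,-26.6,1.5],"roll": 0,"grip": 100}
    - {"xyz": [11.4,-26.6,1.5],"roll": 0,"grip": 100}
    - {"xyz": [11.4,-26.6,1.5],"roll": 0,"grip": 100}

```text
time_s: 2.17
position: [0.4587, -0.0569, 0.2152]
tcp_rot: [[0.949, 0.315, 0.0], [0.315, -0.949, -0.0], [0.0, 0.001, -1.0]]
force: [1.1, 0.7, -0.7]
opening: 1.0
grasp_force: 0.0
```

Call:
move_arm:
  increments:
    - {"xyz": [11.4,-26.6,1.5],"roll": 0,"grip": 100}
    - {"xyz": [11.4,-26.6,1.5],"roll": 0,"grip": 100}
    - {"xyz": [11.4,-26.6,1.5],"roll": 0,"grip": 100}
    - {"xyz": [11.4,-26.6,1.5],"roll": 0,"grip": 100}
    - {"xyz": [11.4,-26.6,1.5],"roll": 0,"grip": 100}

```text
time_s: 2.58
position: [0.4709, 0.0875, 0.2077]
tcp_rot: [[0.949, 0.316, 0.001], [0.316, -0.949, -0.0], [0.0, 0.001, -1.0]]
force: [0.5, -0.7, 0.4]
opening: 1.002
grasp_force: 0.0
```

Call:
move_arm:
  increments:
    - {"xyz": [11.4,-26.6,1.5],"roll": 0,"grip": 100}
    - {"xyz": [11.4,-26.6,1.5],"roll": 0,"grip": 100}
    - {"xyz": [11.4,-26.6,1.5],"roll": 0,"grip": 100}
    - {"xyz": [11.4,-26.6,1.5],"roll": 0,"grip": 100}
    - {"xyz": [11.4,-26.6,1.5],"roll": 0,"grip": 100}

```text
time_s: 3.0
position: [0.4831, 0.2318, 0.2001]
tcp_rot: [[0.949, 0.316, 0.001], [0.316, -0.949, -0.0], [0.0, 0.0, -1.0]]
force: [1.5, -0.2, 0.5]
opening: 0.999
grasp_force: 0.0
```

Run:
```python
from h import *
rgb,d,K,T,P=wrist("w2"); rep("yellow_top_plate")
H,S,V=cv2.split(cv2.cvtColor(rgb,cv2.COLOR_RGB2HSV))
t=P[(H>20)&(H<35)&(S>130)&(V>80)&(d>0)]; zt=np.percentile(t[:,2],90); t=t[abs(t[:,2]-zt)<.004]
print("yellow",len(t),t.mean(0).round(4),cv2.minEnclosingCircle(t[:,:2].astype(np.float32)),np.median(t[:,2]))
s=bot.read_state(); print(s["position"],s["time_s"],s["joint_positions"])
```

```text
yellow_top_plate 0.73 [254 193] [0.4856 0.2378 0.0948]
yellow_top_plate 0.58 [349 194] [0.5049 0.1095 0.0118]
yellow 1969 [0.4839 0.2331 0.0975] ((0.4832562208175659, 0.23271290957927704), 0.026847774162888527) 0.097457407944889
[0.48347736 0.23383523 0.20004281] 3.1 [1.38532620e+01 2.51124583e+01 9.62139031e+01 5.96892304e-02
 5.85645390e+01 8.51749054e+01]
```

View pics/w2.png

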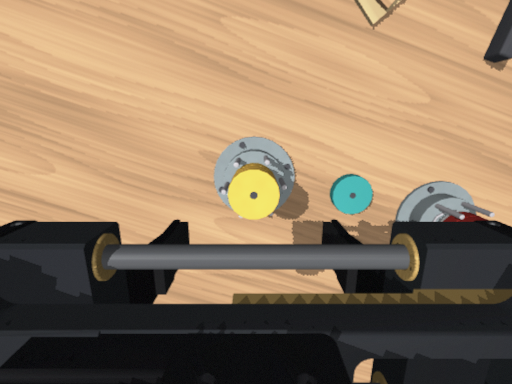

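The wrist view shows the yellow plate centred at (253,193). The turquoise disc is at (352,195) and the red stack is on the right at (460,215). The plate is at (0.4835, 0.2332) with its top at 0.0975, and the hand is straight above it. Because the rim is narrower than the fingers' outer width, I'll grip only the upper 9 mm, with the tips at z = 0.0885.

Call:
move_arm:
  increments:
    - {"xyz": [0,0.5,25],"roll": 0,"grip": 100}
    - {"xyz": [0,0,25],"roll": 0,"grip": 100}
    - {"xyz": [0,0,25],"roll": 0,"grip": 100}
    - {"xyz": [0,0,20],"roll": 0,"grip": 100}
    - {"xyz": [0,0,10],"roll": 0,"grip": 100}

```text
time_s: 3.52
position: [0.4817, 0.2288, 0.0929]
tcp_rot: [[0.949, 0.315, -0.004], [0.315, -0.949, -0.002], [-0.004, 0.0, -1.0]]
force: [-0.3, -0.2, 0.4]
opening: 1.001
grasp_force: 0.0
```

Call:
move_arm:
  increments:
    - {"xyz": [0,0,6.5],"roll": 0,"grip": 100}
    - {"xyz": [0,0,0],"roll": 0,"grip": 100}
    - {"xyz": [0,0,0],"roll": 0,"grip": 100}

```text
time_s: 3.77
position: [0.4836, 0.2302, 0.0891]
tcp_rot: [[0.949, 0.316, 0.001], [0.316, -0.949, 0.0], [0.001, 0.0, -1.0]]
force: [-0.8, -0.1, -0.5]
opening: 0.998
grasp_force: 0.0
```

Run:
```python
from h import *
rgb,d,K,T,P=wrist("w3")
s=bot.read_state(); print(s["position"],s["time_s"],s["force"])
rgb,d=bot.capture("scene"); save("s3",cv2.resize(rgb[180:290,300:420],None,fx=5,fy=5,interpolation=cv2.INTER_CUBIC))
```

```text
[0.48389876 0.23048351 0.08951325] 3.8167 [ 0.18795805  1.26452301 -0.29601961]
```

View pics/w3.png

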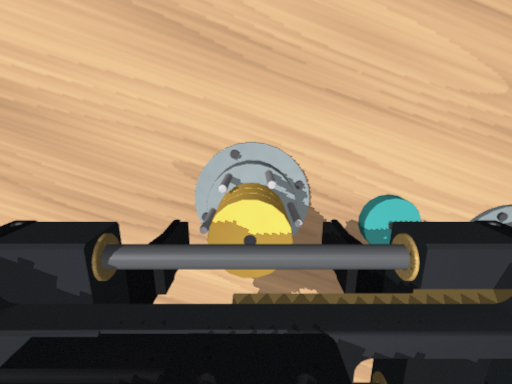

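The fingers straddle the plate: plate centre is at about (250,245) and finger mid-line at 256, so the hand is about 2.5 mm off along y. I'll centre it, close, then look.

Call:
move_arm:
  increments:
    - {"xyz": [0.5,-2.6,0.5],"roll": 0,"grip": 100}
    - {"xyz": [0,0,0],"roll": 0,"grip": 100}
    - {"xyz": [0,0,0],"roll": 0,"grip": 60}
    - {"xyz": [0,0,0],"roll": 0,"grip": 50}
    - {"xyz": [0,0,0],"roll": 0,"grip": 40}

```text
time_s: 4.28
position: [0.4826, 0.2333, 0.0883]
tcp_rot: [[0.949, 0.317, 0.0], [0.317, -0.949, 0.0], [0.0, 0.0, -1.0]]
force: [-0.3, -0.4, 1.0]
opening: 0.852
grasp_force: 0.0
```

Call:
move_arm:
  increments:
    - {"xyz": [0,0,0],"roll": 0,"grip": 20}
    - {"xyz": [0,0,0],"roll": 0,"grip": 0}
    - {"xyz": [0,0,0],"roll": 0,"grip": 0}
    - {"xyz": [0,0,0],"roll": 0,"grip": 0}
    - {"xyz": [0,0,0],"roll": 0,"grip": 0}

```text
time_s: 4.7
position: [0.4825, 0.2333, 0.088]
tcp_rot: [[0.949, 0.316, -0.0], [0.316, -0.949, 0.0], [-0.0, -0.0, -1.0]]
force: [-0.9, 0.4, -0.3]
opening: 0.604
grasp_force: 30.0
```

Call:
move_arm:
  increments:
    - {"xyz": [0,0,-3],"roll": 0,"grip": 0}
    - {"xyz": [0,0,-5],"roll": 0,"grip": 0}
    - {"xyz": [0,0,-8],"roll": 0,"grip": 0}
    - {"xyz": [0,0,-12],"roll": 0,"grip": 0}
    - {"xyz": [0,0,-15],"roll": 0,"grip": 0}

```text
time_s: 5.12
position: [0.4814, 0.2329, 0.1311]
tcp_rot: [[0.949, 0.316, -0.003], [0.316, -0.949, -0.001], [-0.003, -0.0, -1.0]]
force: [0.6, -0.3, -2.5]
opening: 0.611
grasp_force: 30.0
```

Call:
move_arm:
  increments:
    - {"xyz": [0,0,-22],"roll": 0,"grip": 0}
    - {"xyz": [0,0,-22],"roll": 0,"grip": 0}
    - {"xyz": [0,0,-15],"roll": 0,"grip": 0}
    - {"xyz": [0,0,0],"roll": 0,"grip": 0}

```text
time_s: 5.45
position: [0.4845, 0.2338, 0.1937]
tcp_rot: [[0.949, 0.316, 0.007], [0.316, -0.949, 0.002], [0.007, 0.001, -1.0]]
force: [0.6, 0.4, -2.2]
opening: 0.606
grasp_force: 30.0
```

Run:
```python
from h import *
rgb,d,K,T,P=wrist("w4")
s=bot.read_state(); print(s["position"],s["time_s"],s["force"],s["opening"],s["grasp_force"])
a,d=bot.capture("scene"); a=cv2.resize(a[160:290,300:420],None,fx=2.95,fy=2.95,interpolation=cv2.INTER_CUBIC)
b=cv2.resize(rgb,(440,330)); o=np.zeros((384,800,3),np.uint8); o[:a.shape[0],:a.shape[1]]=a[:384]; o[:330,356:796]=b; save("m4",o)
```

```text
[0.48342312 0.23344488 0.19187851] 5.5 [ 1.25557711  0.03143576 -2.52349534] 0.6092829011651619 29.998866319656372
```

View pics/m4.png

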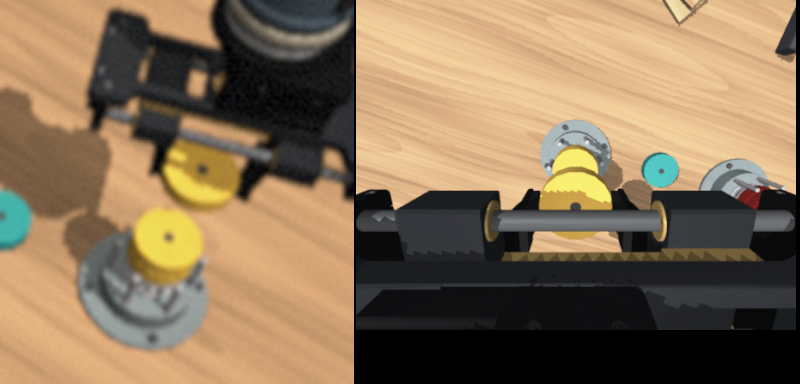

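The left view shows the held plate at (205,170), with the next yellow plate risen in the dispenser at (168,235). The load is about 2.5 N, so exactly one plate is held. I'll carry it to the nest.

Call:
move_arm:
  increments:
    - {"xyz": [-4,11,0],"roll": 0,"grip": 0}
    - {"xyz": [-9,24,0],"roll": 0,"grip": 0}
    - {"xyz": [-9.5,25.5,0],"roll": 0,"grip": 0}
    - {"xyz": [-9.5,25.5,0],"roll": 0,"grip": 0}
    - {"xyz": [-9.5,25.5,0],"roll": 0,"grip": 0}

```text
time_s: 5.97
position: [0.4767, 0.1125, 0.1885]
tcp_rot: [[0.948, 0.317, -0.004], [0.317, -0.948, -0.001], [-0.004, -0.001, -1.0]]
force: [1.4, -0.6, -1.6]
opening: 0.607
grasp_force: 30.0
```

Call:
move_arm:
  increments:
    - {"xyz": [-9.5,25.5,0],"roll": 0,"grip": 0}
    - {"xyz": [-9.5,25.5,0],"roll": 0,"grip": 0}
    - {"xyz": [-9.5,25.5,0],"roll": 0,"grip": 0}
    - {"xyz": [-9.5,25.5,0],"roll": 0,"grip": 0}
    - {"xyz": [-9.5,25.5,0],"roll": 0,"grip": 0}

```text
time_s: 6.38
position: [0.4719, -0.0233, 0.1886]
tcp_rot: [[0.949, 0.316, -0.004], [0.316, -0.949, 0.001], [-0.003, -0.002, -1.0]]
force: [0.5, -0.5, -2.0]
opening: 0.613
grasp_force: 30.0
```

Call:
move_arm:
  increments:
    - {"xyz": [-9.5,25.5,0],"roll": 0,"grip": 0}
    - {"xyz": [-9.5,25.5,0],"roll": 0,"grip": 0}
    - {"xyz": [-9.5,25.5,0],"roll": 0,"grip": 0}
    - {"xyz": [-9.5,25.5,0],"roll": 0,"grip": 0}
    - {"xyz": [-9.5,25.5,0],"roll": 0,"grip": 0}

```text
time_s: 6.8
position: [0.467, -0.159, 0.1885]
tcp_rot: [[0.949, 0.316, -0.004], [0.316, -0.949, 0.002], [-0.003, -0.003, -1.0]]
force: [1.4, -0.4, -3.4]
opening: 0.611
grasp_force: 30.0
```

Call:
move_arm:
  increments:
    - {"xyz": [-9.5,25.5,0],"roll": 0,"grip": 0}
    - {"xyz": [-9,24,0],"roll": 0,"grip": 0}
    - {"xyz": [-6,14,0],"roll": 0,"grip": 0}
    - {"xyz": [-4,12.5,0],"roll": 0,"grip": 0}
    - {"xyz": [0,0,0],"roll": 0,"grip": 0}

```text
time_s: 7.22
position: [0.4653, -0.2415, 0.1889]
tcp_rot: [[0.95, 0.314, -0.001], [0.314, -0.95, -0.0], [-0.001, 0.0, -1.0]]
force: [0.4, 1.3, -2.0]
opening: 0.605
grasp_force: 30.0
```

Run:
```python
from h import *
rgb,d,K,T,P=wrist("w5")
s=bot.read_state(); R=np.array(s["tcp_rot"]); p=np.array(s["position"]); print(p,s["time_s"],s["force"],s["opening"])
H,S,V=cv2.split(cv2.cvtColor(rgb,cv2.COLOR_RGB2HSV))
y=(H>20)&(H<35)&(S>130)&(V>80)&(d>0)&(P[...,2]>.1); t=P[y]
A=np.c_[t[:,:2],np.ones(len(t))]
zt=np.percentile(t[:,2],80); m=abs(t[:,2]-zt)<.004; c=np.linalg.lstsq(A[m],t[m,2],rcond=None)[0]
print("plate top",m.sum(),zt,"tilt deg",np.degrees(c[:2]),t[m].mean(0),cv2.minEnclosingCircle(t[m][:,:2].astype(np.float32)))
r=np.linalg.norm(P[...,:2]-[.4665,-.2395],axis=-1)
t=P[(H>100)&(H<125)&(S>130)&(d>0)&(r<.09)&(P[...,2]<.03)]; print("blue",len(t),cv2.minAreaRect(t[:,:2].astype(np.float32)),np.median(t[:,2]))
print("to go", R.T@(np.array([.4664,-.2395,p[2]])-p)*1000)
```

```text
[ 0.46511403 -0.23952515  0.18901237] 7.2667 [ 0.5195411   0.68216179 -2.13878484] 0.6096372884009059
plate top 1520 0.19874402904185132 tilt deg [-0.97489336 -0.24079739] [ 0.47017084 -0.24261086  0.19820965] ((0.4668750464916229, -0.24130460619926453), 0.026801390573382378)
blue 2777 ((0.46632471680641174, -0.24018490314483643), (0.11807895451784134, 0.11769980192184448), 85.9728012084961) 0.010310863296623785
to go [ 1.22878589  0.38005751 -0.00199391]
```

View pics/w5.png

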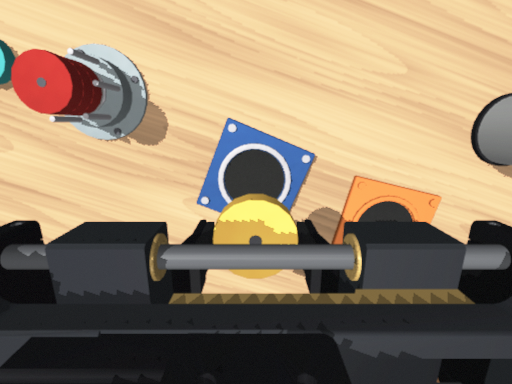

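The wrist view shows the held plate at (256,235), flat, with the blue nest at (254,175) just below. The orange look-alike is at (390,215) and red at (45,85), both clear. The plate centre is within 1.5 mm of the nest axis, and the tips are 6.3 mm above its underside. Lowering.

Call:
move_arm:
  increments:
    - {"xyz": [0,-1,15],"roll": 0,"grip": 0}
    - {"xyz": [0,0,24],"roll": 0,"grip": 0}
    - {"xyz": [0,0,28],"roll": 0,"grip": 0}
    - {"xyz": [0,0,28],"roll": 0,"grip": 0}
    - {"xyz": [0,0,24],"roll": 0,"grip": 0}

```text
time_s: 7.68
position: [0.4648, -0.2356, 0.0695]
tcp_rot: [[0.948, 0.318, -0.002], [0.318, -0.948, 0.002], [-0.001, -0.002, -1.0]]
force: [0.7, 0.6, -3.2]
opening: 0.614
grasp_force: 30.0
```

Call:
move_arm:
  increments:
    - {"xyz": [0,0,18],"roll": 0,"grip": 0}
    - {"xyz": [0,0,12],"roll": 0,"grip": 0}
    - {"xyz": [0,0,8],"roll": 0,"grip": 0}
    - {"xyz": [0,0,5],"roll": 0,"grip": 0}
    - {"xyz": [0,0,0],"roll": 0,"grip": 0}

```text
time_s: 8.1
position: [0.4652, -0.2367, 0.0273]
tcp_rot: [[0.948, 0.317, -0.002], [0.317, -0.948, 0.001], [-0.001, -0.002, -1.0]]
force: [-0.2, -0.3, -3.0]
opening: 0.606
grasp_force: 30.0
```

Call:
move_arm:
  increments:
    - {"xyz": [0,0,0],"roll": 0,"grip": 0}
    - {"xyz": [0,0,2],"roll": 0,"grip": 0}
    - {"xyz": [0,0,2],"roll": 0,"grip": 0}
    - {"xyz": [0,0,0],"roll": 0,"grip": 0}
    - {"xyz": [0,0,0],"roll": 0,"grip": 0}

```text
time_s: 8.52
position: [0.4658, -0.2379, 0.0244]
tcp_rot: [[0.949, 0.316, 0.0], [0.316, -0.949, -0.0], [0.0, 0.0, -1.0]]
force: [0.3, -0.4, -2.7]
opening: 0.615
grasp_force: 30.0
```

Call:
move_arm:
  increments:
    - {"xyz": [0,1,2],"roll": 0,"grip": 0}
    - {"xyz": [0,0,2],"roll": 0,"grip": 0}
    - {"xyz": [0,0,1],"roll": 0,"grip": 0}
    - {"xyz": [0,0,0],"roll": 0,"grip": 0}
    - {"xyz": [0,0,0],"roll": 0,"grip": 0}

```text
time_s: 8.93
position: [0.4658, -0.2387, 0.0189]
tcp_rot: [[0.949, 0.316, -0.0], [0.316, -0.949, 0.0], [-0.0, -0.0, -1.0]]
force: [0.6, 0.5, -3.2]
opening: 0.608
grasp_force: 30.0
```

Call:
move_arm:
  increments:
    - {"xyz": [0,0,0.7],"roll": 0,"grip": 0}
    - {"xyz": [0,0,0],"roll": 0,"grip": 0}
    - {"xyz": [0,0,0],"roll": 0,"grip": 0}

```text
time_s: 9.18
position: [0.466, -0.2387, 0.0183]
tcp_rot: [[0.949, 0.316, -0.0], [0.316, -0.949, 0.0], [-0.0, -0.0, -1.0]]
force: [-0.7, 0.8, -2.3]
opening: 0.609
grasp_force: 30.0
```

Call:
move_arm:
  increments:
    - {"xyz": [0,0,0.7],"roll": 0,"grip": 0}
    - {"xyz": [0,0,0],"roll": 0,"grip": 0}
    - {"xyz": [0,0,0],"roll": 0,"grip": 0}

```text
time_s: 9.43
position: [0.466, -0.2387, 0.0176]
tcp_rot: [[0.949, 0.316, -0.0], [0.316, -0.949, 0.0], [-0.0, -0.0, -1.0]]
force: [0.3, -0.1, -2.9]
opening: 0.609
grasp_force: 30.0
```

Call:
move_arm:
  increments:
    - {"xyz": [0,0,0.6],"roll": 0,"grip": 0}
    - {"xyz": [0,0,0],"roll": 0,"grip": 0}
    - {"xyz": [0,0,0],"roll": 0,"grip": 0}

```text
time_s: 9.68
position: [0.4659, -0.2387, 0.017]
tcp_rot: [[0.949, 0.316, -0.0], [0.316, -0.949, 0.0], [-0.0, -0.0, -1.0]]
force: [-0.0, -0.6, -2.8]
opening: 0.606
grasp_force: 30.0
```

Call:
move_arm:
  increments:
    - {"xyz": [0,0,0.5],"roll": 0,"grip": 0}
    - {"xyz": [0,0,0],"roll": 0,"grip": 0}
    - {"xyz": [0,0,0],"roll": 0,"grip": 0}

```text
time_s: 9.93
position: [0.466, -0.2387, 0.0169]
tcp_rot: [[0.949, 0.316, 0.0], [0.316, -0.949, -0.0], [0.0, 0.0, -1.0]]
force: [-0.7, 1.2, 1.2]
opening: 0.604
grasp_force: 30.0
```

Call:
move_arm:
  increments:
    - {"xyz": [0,0,0.4],"roll": 0,"grip": 0}
    - {"xyz": [0,0,0],"roll": 0,"grip": 0}
    - {"xyz": [0,0,0],"roll": 0,"grip": 0}

```text
time_s: 10.18
position: [0.466, -0.2388, 0.0169]
tcp_rot: [[0.949, 0.316, 0.0], [0.316, -0.949, -0.0], [0.0, 0.0, -1.0]]
force: [-1.6, 1.0, 6.0]
opening: 0.605
grasp_force: 30.0
```

Force rose at tip z = 0.0169, above the 0.015 rim top, so the plate is resting on the floor. Releasing.

Call:
move_arm:
  increments:
    - {"xyz": [0,0,-0.5],"roll": 0,"grip": 0}
    - {"xyz": [0,0,0],"roll": 0,"grip": 70}
    - {"xyz": [0,0,0],"roll": 0,"grip": 80}
    - {"xyz": [0,0,0],"roll": 0,"grip": 90}
    - {"xyz": [0,0,0],"roll": 0,"grip": 100}

```text
time_s: 10.6
position: [0.4662, -0.2389, 0.0166]
tcp_rot: [[0.949, 0.316, 0.0], [0.316, -0.949, -0.0], [0.0, 0.0, -1.0]]
force: [0.7, 0.9, -0.6]
opening: 0.826
grasp_force: 0.0
```

Call:
move_arm:
  increments:
    - {"xyz": [0,0,0],"roll": 0,"grip": 100}
    - {"xyz": [0,0,0],"roll": 0,"grip": 100}
    - {"xyz": [0,0,-3],"roll": 0,"grip": 100}
    - {"xyz": [0,0,-8],"roll": 0,"grip": 100}
    - {"xyz": [0,0,-15],"roll": 0,"grip": 100}

```text
time_s: 11.02
position: [0.4651, -0.2381, 0.0422]
tcp_rot: [[0.949, 0.316, -0.002], [0.316, -0.949, 0.002], [-0.002, -0.003, -1.0]]
force: [0.4, -0.0, -0.4]
opening: 0.997
grasp_force: 0.0
```

Call:
move_arm:
  increments:
    - {"xyz": [0,0,-25],"roll": 0,"grip": 100}
    - {"xyz": [0,0,-30],"roll": 0,"grip": 100}
    - {"xyz": [0,0,-30],"roll": 0,"grip": 100}
    - {"xyz": [0,0,-25],"roll": 0,"grip": 100}
    - {"xyz": [0,0,0],"roll": 0,"grip": 100}

```text
time_s: 11.43
position: [0.4688, -0.2408, 0.1582]
tcp_rot: [[0.949, 0.316, 0.009], [0.316, -0.949, -0.007], [0.006, 0.009, -1.0]]
force: [0.9, -0.6, 0.4]
opening: 1.0
grasp_force: 0.0
```

Run:
```python
from h import *
rgb,d,K,T,P=wrist("w6")
s=bot.read_state(); print(s["position"],s["time_s"],s["force"],s["opening"])
H,S,V=cv2.split(cv2.cvtColor(rgb,cv2.COLOR_RGB2HSV))
r=np.linalg.norm(P[...,:2]-[.4665,-.2395],axis=-1)
t=P[(H>20)&(H<35)&(S>130)&(V>80)&(d>0)&(r<.05)&(P[...,2]<.05)]; zt=np.percentile(t[:,2],70); t=t[abs(t[:,2]-zt)<.004]
c=np.linalg.lstsq(np.c_[t[:,:2],np.ones(len(t))],t[:,2],rcond=None)[0]
print("plate",len(t),zt,np.degrees(c[:2]),cv2.minEnclosingCircle(t[:,:2].astype(np.float32)))
a,_=bot.capture("scene"); a=cv2.resize(a[100:290,140:400],(520,380),interpolation=cv2.INTER_CUBIC)
o=np.zeros((380,800,3),np.uint8); o[:,:520]=a; o[:300,520:]=cv2.resize(rgb[90:300,150:346],(280,300)); save("m6",o)
```

```text
[ 0.46764803 -0.23998643  0.15601501] 11.4833 [-0.24870857 -0.23751212  0.66675948] 1.0002673704738592
plate 1642 0.026676148601043826 [-0.18834109 -0.080507  ] ((0.4664393365383148, -0.23962831497192383), 0.026973271742463112)
```

View pics/m6.png

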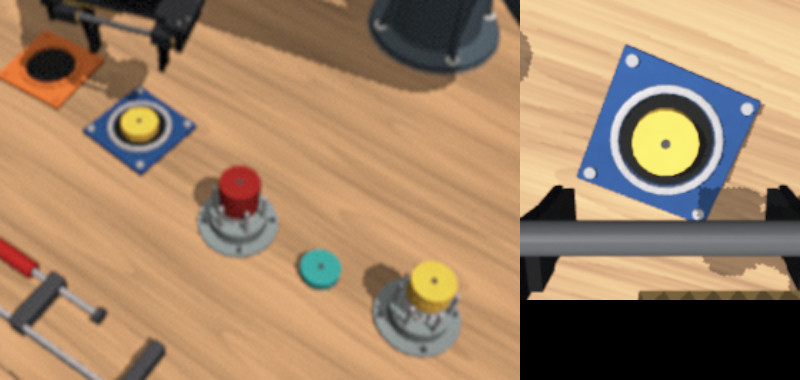

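The plate lies flat inside the rim: (140,122) on the left and (665,143) on the right, with its top at 0.0267 and tilt under 0.2°. The next yellow plate has risen at (434,283), the red stack at (240,185) is untouched, and the arm is clear.

```bash
python3 -c "
from rig import bot
print(bot.hand_in())"
```

```text
the job is handed in; nothing more can be done
None
```

The top yellow plate now lies flat and centred inside the blue nest's rim, the next yellow plate has risen in its dispenser, the red plates are untouched, and the job is handed in at about 11.5 s on the robot's clock.

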